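Rack the dreidels in playing order and lock the bar

TASK

Lay the three dreidels in the sloping rack in playing order, stems uphill: first the blue one in the pocket with one dot, then the yellow one in the pocket with two dots, then the red one in the pocket with three dots, each fully down between its guides. Then throw the red-knobbed lever towards the robot into its green-marked notch so that the bar lies over them, and leave the menorah, cup and coin dish where they are.

Things in the scene. Friction and masses are not known exactly. Their poses are not given: they have to be found in the camera images.
- dreidel_blue: blue silicone dreidel, lying on a flat side: square body 36 x 36 mm, 46 mm long, with a 16 mm blunt point (26 mm wide at its root) at one end and a round stem 12 mm thick, 20 mm long at the other; about 70 g. Origin at the centre of the square body (18 mm above what it lies on); its own x axis runs along it towards the stem. Grip it across the square body
- dreidel_blue_stem (a point): free end of the blue dreidel's stem, 43 mm along its x from the body's centre
- dreidel_yellow: yellow silicone dreidel, lying on a flat side: square body 36 x 36 mm, 46 mm long, with a 16 mm blunt point (26 mm wide at its root) at one end and a round stem 12 mm thick, 20 mm long at the other; about 70 g. Origin at the centre of the square body (18 mm above what it lies on); its own x axis runs along it towards the stem. Grip it across the square body
- dreidel_yellow_stem (a point): free end of the yellow dreidel's stem, 43 mm along its x from the body's centre
- dreidel_red: red silicone dreidel, lying on a flat side: square body 36 x 36 mm, 46 mm long, with a 16 mm blunt point (26 mm wide at its root) at one end and a round stem 12 mm thick, 20 mm long at the other; about 70 g. Origin at the centre of the square body (18 mm above what it lies on); its own x axis runs along it towards the stem. Grip it across the square body
- dreidel_red_stem (a point): free end of the red dreidel's stem, 43 mm along its x from the body's centre
- pocket1_seat (a point): where the centre of the square body of a dreidel seated in the pocket with 1 black dot belongs, 18 mm off the sloping floor; x points uphill along the slope, y sideways, z squarely out of it. Dots are at the pocket's lower and upper ends
- pocket2_seat (a point): where the centre of the square body of a dreidel seated in the pocket with 2 black dots belongs, 18 mm off the sloping floor; x points uphill along the slope, y sideways, z squarely out of it. Dots are at the pocket's lower and upper ends
- pocket3_seat (a point): where the centre of the square body of a dreidel seated in the pocket with 3 black dots belongs, 18 mm off the sloping floor; x points uphill along the slope, y sideways, z squarely out of it. Dots are at the pocket's lower and upper ends
- pocket1: white pocket with 1 dot. Two brown stop blocks, 16 mm high, begin 26 mm downhill of the seat point, 28 mm apart for the point. Brown guides, 14 mm high, 23 mm either side at the foot, leaning outward, stand 17 to 26 mm uphill and downhill: a 34 mm wide gap is left for the fingers at mid-length. A dreidel may settle 3 mm down onto the stops. Origin on the ledge below
- pocket2: white pocket with 2 dots. Two brown stop blocks, 16 mm high, begin 26 mm downhill of the seat point, 28 mm apart for the point. Brown guides, 14 mm high, 23 mm either side at the foot, leaning outward, stand 17 to 26 mm uphill and downhill: a 34 mm wide gap is left for the fingers at mid-length. A dreidel may settle 3 mm down onto the stops. Origin on the ledge below
- pocket3: white pocket with 3 dots. Two brown stop blocks, 16 mm high, begin 26 mm downhill of the seat point, 28 mm apart for the point. Brown guides, 14 mm high, 23 mm either side at the foot, leaning outward, stand 17 to 26 mm uphill and downhill: a 34 mm wide gap is left for the fingers at mid-length. A dreidel may settle 3 mm down onto the stops. Origin on the ledge below
- rack: fixed wooden rack, 310 mm wide, holding the three pockets side by side 80 mm apart in any order; their floors rise away from the robot at 35 degrees. Origin on the ledge under the middle pocket, x to the rack's back, y along the row to its left. A post, 143 mm either side, carries the bar's hinge
- bail (a joint): angle (rad) of the steel bar and its lever, one piece hinged at the upper end of the rack. 0 to 0.15: open, the bar stands above the pockets, in the way of a gripper coming straight down; 1.66: lever in the green-marked notch, bar 10 mm above the seated dreidels; stop at 1.92. Stiff: stays where it is left; 2 to 3 N at the knob moves it
- bail_knob (a point): centre of the red ball knob, 24 mm across, on the lever's end, at the right-hand (-y) end of the rack, 80 mm from the hinge axis. At joint 0 the lever leans 10 degrees past upright, away from the robot; as the joint grows it swings towards the robot, and at 1.66 it lies almost level, pointing to the robot
- bail_hinge (a point): point on the hinge axis level with the lever's rod; the axis is this frame's y, along the row of pockets; x points to the back of the rack. A notched aluminium plate of 40 mm radius about the axis, with a green tab either side of the notch (out to 51 mm), stands 26 mm to the left (+y)
- menorah: bystander, loose: white and blue ceramic menorah, 60 (x) x 230 (y) mm, 132 mm high; origin at the centre of its underside
- cup: bystander, loose: orange plastic cup, 72 mm across the rim, 95 mm high; origin at the centre of its underside
- coin_dish: bystander, loose: round steel dish with a few coins, 110 mm across, 16 mm high; origin at the centre of its underside
There are look-alikes about, which are no part of the job. Several things look just like the dreidel_red: the one meant starts nearest to the robot's base.

How it is judged:
By the outcome, as a careful person would: the job done as asked, in the order asked, and still so for the second after the job is handed in, with the robot touching nothing.
It also fails if it takes over 70 s, if anything falls off the work surface, if the arm or the gripper's body presses on something with over 40 N, if the wrist force passes 120 N, or if a joint passes its speed limit or range.

ROBOT

A 6-joint arm with a two-finger parallel gripper is mounted at the origin on the work surface. World frame = base frame: x ahead of the robot, y to its left, z up, the work surface at z = 0. Lengths are in m, angles in rad, forces in N, time in s.
With the tool pointing down it reaches from about 0.25 to 0.775 m from the base axis. Payload 4 kg.
Tool frame: the origin (TCP) lies at the very end of the fingers, on their centre line; the grasp point (between the pads) lies 19 mm behind it (robot.pinch_z is the distance from the TCP to the grasp point, in m); z points along the fingers, y is the line along which they close (so a half turn about z gives the same grasp; the last joint's range is limited). The gripper opens to 94 mm and grips with 3 to 60 N. Pads are 16 mm wide; open, the fingers measure 119 mm over their backs; the gripper's body (75 mm by 177 mm) begins 78 mm behind the grasp point.
Start: joints at [1.144, 0.087, 1.371, -0, 1.684, -0.103], TCP at [0.175, 0.521, 0.206] pointing down, gripper open.
Joint ranges: [-3.1, 3.1], [-0.76, 2.03], [0.27, 2.55], [-1.08, 4.22], [0.17, 2.65], [-2.57, 2.57]. Speed limits (rad/s): [2.79, 2.79, 3.14, 3.14, 3.14, 3.14].

INTERFACE

Orientations are given as [roll, pitch, yaw] about the fixed x, y, z axes, in that order (R = Rz(yaw) Ry(pitch) Rx(roll)).
In Python, from bench import robot gives the robot as it stands.
- The arm moves only by the tool arm_command, never from a script. Its argument "targets" is one flat list of numbers, 7 for each row, row after row: the turn, a rotation vector about the tool's x, y, z in degrees, then the shift along the tool's x, y, z in mm, then the closure, from -1 (fully open) to 1 (shut). In form: [ax, ay, az, x, y, z, hand, ax, ay, az, x, y, z, hand, ...]. A call has 1 to 20 rows; each row is the pose to reach, as a shift and turn from the pose commanded when the call began, along the tool's axes at that moment; what a row does not reach only later rows make up. A row lasts 1/10 s, in which the tool goes at most 50 mm and 8.59 degrees, less where a joint would pass 70% of its speed; a pose out of reach is approached as far as the arm can. A call with a gripper value outside its range is refused whole. The fingers move at their own pace and stop on an object; the grip force is fixed at half the most. Time passes only in rows, so rows that repeat a pose let the fingers close. It gives the time, the measured TCP pose, the force, the opening and the grip force at its end, in the units of the state.
- robot.get_obs(): the state, without advancing time (a new reading comes with each control period).
- robot.snapshot(name): name is "scene" or "top"; returns a dict with "color" (400x640x3 uint8, red, green, blue), "range_z" (400x640 float32, m along the optical axis (not along the pixel's ray), 0 where there is no reading), "fx", "fy", "cx", "cy" (pixels), "dist_coeffs" ([k1, k2, p1, p2, k3] as OpenCV has them; the pictures are not rectified), "T" (4x4, takes a point from camera to world coordinates). Camera axes: x right, y down, z forward; pixel columns grow to the right and rows downward; lengths in m; the calibration is good to about 2 mm. A picture is of the moment at which its call begins.
- robot.close_job(): hands the job in; it is judged then, once.
The state is a dict: "time": time; "joint_positions": joint angles; "qvel": joint speeds; "joint_torque": joint torques, N m; "tool_pos": TCP position; "ee_rot": TCP orientation; "wrist_force": force on the tool from outside, world axes, zero at the start; "wrist_torque": the same for the moment, N m; "width": finger opening in m; "finger_force": force on a finger pad.
Only numpy, scipy, OpenCV 4.12 (cv2) and the standard library are available. Lean on these libraries where they do the work, as an engineer would, in place of code of your own. Each camera call takes 0.05 s, during which the arm holds its last target. There are 200 camera calls.

## Working session

There is one attempt and no reset: what is moved stays moved. The work goes in short steps, Python scripts to look and compute and a tool call to move; the robot and the scene stay as the last step left them, time stands still between calls to the robot, and variables do not carry over. Pictures are saved under pics/ and viewed, at most 10 in all, crops included, and the job is handed in when it is done.

Besides the shell and the picture viewer there is one more tool, called as a command line: name --argument value ..., lists and objects as JSON in quotes. arm_command: Moves the arm, as the interface text tells. Its arguments: {"type":"object","properties":{"targets":{"type":"array"}},"required":["targets"]}

```bash
ls; mkdir -p pics
cat > h.py <<'E'
import numpy as np, cv2
from bench import robot
from scipy.spatial.transform import Rotation as R
def snap(n,save=None):
    s=robot.snapshot(n)
    if save: cv2.imwrite('pics/'+save+'.png',s['color'][...,::-1])
    return s
def K(s): return np.array([[s['fx'],0,s['cx']],[0,s['fy'],s['cy']],[0,0,1.]])
def cloud(s):
    h,w=s['range_z'].shape
    u,v=np.meshgrid(np.arange(w),np.arange(h))
    p=cv2.undistortPoints(np.stack([u,v],-1).reshape(-1,1,2).astype(np.float32),K(s),np.array(s['dist_coeffs'])).reshape(h,w,2)
    z=s['range_z']; P=np.dstack([p[...,0]*z,p[...,1]*z,z])
    T=np.array(s['T']); return P@T[:3,:3].T+T[:3,3]
E
python3 - <<'E'
from h import *
for n in ('scene','top'):
    s=snap(n,n+'0'); print(n,np.array(s['T']).round(3).tolist(),s['fx'],s['dist_coeffs'],(s['range_z']==0).mean())
print(robot.get_obs())
E
```

```text
pics
scene [[0.837, 0.363, -0.41, 1.026], [0.547, -0.542, 0.638, -0.713], [0.009, -0.758, -0.652, 0.83], [0.0, 0.0, 0.0, 1.0]] 377.0286274792189 [-0.01725548  0.          0.          0.          0.        ] 0.004265625
top [[0.01, -0.994, 0.113, 0.454], [-1.0, -0.011, -0.006, -0.02], [0.007, -0.113, -0.994, 1.183], [0.0, 0.0, 0.0, 1.0]] 396.28649924639785 [-0.00158337  0.          0.          0.          0.        ] 0.00411328125
{'time': 0.1, 'joint_positions': array([ 1.14395008e+00,  8.78927550e-02,  1.37209663e+00,  1.26306814e-05,
        1.68359612e+00, -1.03101162e-01]), 'qvel': array([ 7.57235741e-04, -1.61768920e-04, -3.55999038e-03, -8.62833094e-05,
       -1.46468558e-04,  3.25103045e-04]), 'joint_torque': array([ 1.88123828e-03, -3.41248262e+01, -3.03303695e+01,  7.20241084e-02,
        3.03705549e-02, -8.28978136e-05]), 'tool_pos': array([0.17476152, 0.5209771 , 0.20441814]), 'ee_rot': array([-3.13961168e+00, -2.17588052e-04,  2.81784876e+00]), 'wrist_force': array([-0.28350151,  0.93698774, -0.29180873]), 'wrist_torque': array([ 1.99530308e-02,  3.87318480e-05, -1.01073295e-02]), 'finger_force': 0.0, 'width': 0.09398382786502453}
```

View pics/scene0.png

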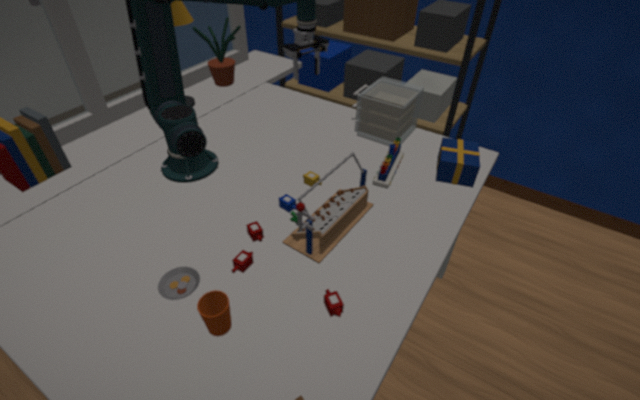

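View pics/top0.png

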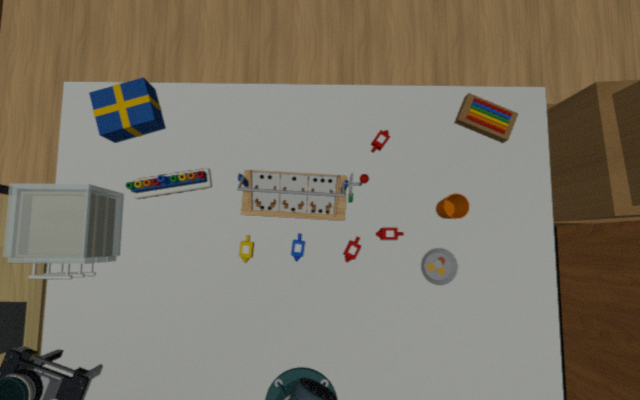

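The top view shows yellow (246,249), blue (298,247), and reds at (353,250), (389,234) and (380,140). The rack is around (295,195), with the knob at (364,179). The dots need a zoom.

```bash
cat >> h.py <<'E'
def ray(s,uv,z):
    p=cv2.undistortPoints(np.array(uv,np.float32).reshape(-1,1,2),K(s),np.array(s['dist_coeffs'])).reshape(-1,2)
    T=np.array(s['T']); d=np.c_[p,np.ones(len(p))]@T[:3,:3].T; return T[:3,3]+d*((z-T[2,3])/d[:,2])[:,None]
def blobs(s,C,lo,hi,minA=40):
    hsv=cv2.cvtColor(s['color'],cv2.COLOR_RGB2HSV)
    m=cv2.inRange(hsv,lo,hi)
    if lo[0]==0 and hi[0]<=8: m|=cv2.inRange(hsv,(172,lo[1],lo[2]),(180,255,255))
    n,l,st,ce=cv2.connectedComponentsWithStats(m)
    return [(ce[i],l==i) for i in range(1,n) if st[i,4]>=minA]
COL={'blue':((100,140,60),(125,255,255)),'yellow':((18,130,80),(32,255,255)),'red':((0,150,70),(8,255,255))}
E
python3 - <<'E'
from h import *
s=snap('top'); C=cloud(s)
for c,(lo,hi) in COL.items():
    for ce,m in blobs(s,C,lo,hi):
        ys,xs=np.nonzero(m); P=C[m]; z=np.median(P[:,2])
        # all pixels incl. white label via hull -> rays on z=.018 
        hull=cv2.convexHull(np.c_[xs,ys].astype(np.int32)); mm=np.zeros(m.shape,np.uint8); cv2.fillConvexPoly(mm,hull,1)
        Q=ray(s,np.argwhere(mm)[:,::-1],.022)[:,:2]; mu=Q.mean(0); w,V=np.linalg.eigh(np.cov(Q.T)); ax=V[:,1]
        t=(Q-mu)@ax; n=(Q-mu)@V[:,0]
        wid=[(np.ptp(n[(t>a)&(t<=a+.012)]) if ((t>a)&(t<=a+.012)).any() else 0) for a in np.arange(t.min(),t.max(),.012)]
        print(c,ce.round(1),m.sum(),'mu',mu.round(4),'ztop',P[:,2].max().round(3),'ang',np.degrees(np.arctan2(ax[1],ax[0])).round(1),'len',t.min().round(3),t.max().round(3),(np.array(wid)*1000).round(0))
im=s['color'][155:230,225:385,::-1]; cv2.imwrite('pics/rack.png',cv2.resize(im,None,fx=5,fy=5,interpolation=cv2.INTER_CUBIC))
E
```

```text
blue [134.   88.5] 396 mu [0.9181 0.5177] ztop 1.183 ang 106.1 len -0.038 0.038 [53. 53. 54. 54. 54. 53. 46.]
blue [102.4  97.5] 370 mu [0.8889 0.6113] ztop 1.183 ang 106.6 len -0.035 0.035 [52. 53. 54. 53. 54. 52.]
blue [140.7 113.9] 458 mu [0.8389 0.4928] ztop 0.096 ang 104.3 len -0.039 0.039 [56. 61. 61. 61. 60. 59. 54.]
blue [491.  110.2] 126 mu [ 0.8637 -0.5675] ztop 0.05 ang 67.0 len -0.058 0.06 [11. 12. 12. 11. 12. 12. 12. 12. 10. 10.]
blue [108.6 122.9] 421 mu [0.8101 0.5871] ztop 1.183 ang 107.1 len -0.035 0.035 [56. 59. 59. 60. 60. 55.]
blue [167.3 183.1] 263 mu [0.6319 0.404 ] ztop 1.183 ang 98.4 len -0.11 0.103 [10. 13. 16. 19. 22. 25. 28. 30. 34. 37. 37. 36. 32. 27. 23. 18. 15.  9.]
blue [297.5 247.8] 143 mu [0.4449 0.0141] ztop 1.183 ang 174.4 len -0.039 0.037 [18. 29. 32. 33. 32. 23.  6.]
yellow [122.4 107.5] 696 mu [0.855  0.5429] ztop 1.183 ang 62.9 len -0.084 0.079 [ 52.  93. 121. 126. 126. 125. 124. 124. 122. 122. 120. 120. 114.  64.]
yellow [486.8 116.5] 204 mu [ 0.8472 -0.5484] ztop 1.183 ang 68.0 len -0.079 0.062 [23. 26. 28. 31. 33. 36. 39. 40. 43. 45. 47. 49.]
[... 273 characters left out ...]
1. 35. 39. 38. 39. 32.  9.]
red [492.6 106.4] 126 mu [ 0.8757 -0.5724] ztop 0.05 ang 66.7 len -0.061 0.061 [10. 12. 13. 12. 12. 13. 12. 13. 12. 10.  3.]
red [485.3 124.2] 139 mu [ 0.8194 -0.5485] ztop 0.051 ang 66.8 len -0.061 0.061 [10. 12. 13. 12. 13. 13. 12. 13. 12. 11.  3.]
red [379.6 140.3] 128 mu [ 0.7665 -0.2279] ztop 0.042 ang 143.8 len -0.034 0.038 [30. 32. 33. 32. 31. 19.  0.]
red [363.9 178.1] 47 mu [ 0.6506 -0.1791] ztop 0.228 ang 105.7 len -0.011 0.011 [20. 19.]
red [387.7 233. ] 138 mu [ 0.4884 -0.2527] ztop 0.041 ang 91.9 len -0.038 0.038 [18. 29. 29. 29. 29. 26.  6.]
red [351.5 249.8] 143 mu [ 0.4411 -0.1444] ztop 0.041 ang 153.4 len -0.038 0.036 [19. 35. 36. 35. 35. 27.  3.]
```

View pics/rack.png

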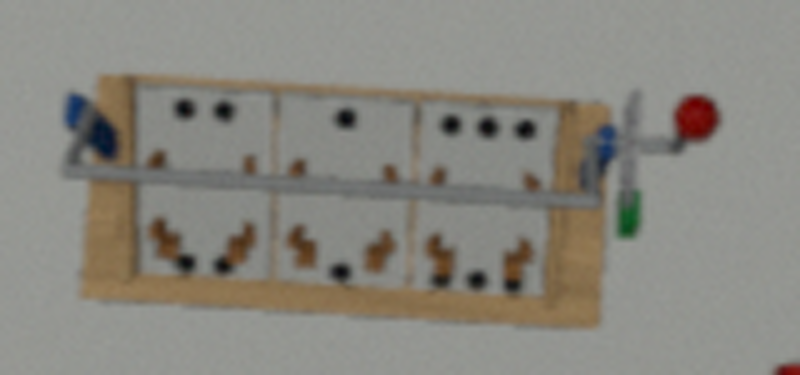

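Zoomed, the pockets read left to right (from +y) 2, 1, 3 dots. The bar crosses at about row 190 and the green tab is at crop (628,215). Next I'll measure the dreidel top faces, the rack plane and the guides.

```bash
cat >> h.py <<'E'
def topfaces():
    out={}
    for n in ('top','scene'):
        s=snap(n); C=cloud(s)
        for c,(x,y) in {'blue':(.4449,.0141),'yellow':(.4398,.1638),'red':(.4411,-.1444)}.items():
            d=np.hypot(C[...,0]-x,C[...,1]-y)<.05
            P=C[d&(C[...,2]>.03)&(C[...,2]<.045)][:,:2]
            r=cv2.minAreaRect((P*1000).astype(np.float32)); Q=C[d&(C[...,2]>.012)&(C[...,2]<.05)]
            print(n,c,len(P),'cen',(P.mean(0)*1000).round(1),'rect',np.round(r[0],1),np.round(r[1],1),round(r[2],1),'ztop',np.median(C[d&(C[...,2]>.03)&(C[...,2]<.045)][:,2]).round(4),'allcen',(Q[:,:2].mean(0)*1000).round(1))
E
python3 - <<'E'
from h import *
topfaces()
s=snap('top'); C=cloud(s)
# pocket floors: white pixels inside rack
box=np.zeros(C.shape[:2],bool); box[172:212,252:336]=1
hsv=cv2.cvtColor(s['color'],cv2.COLOR_RGB2HSV)
white=box&(hsv[...,1]<40)&(hsv[...,2]>110)&(C[...,2]<.16)&(C[...,2]>.01)
P=C[white]
for _ in range(4):
    A=np.c_[P[:,:2],np.ones(len(P))]; co=np.linalg.lstsq(A,P[:,2],rcond=None)[0]; r=P[:,2]-A@co; P=P[abs(r)<.006]
n=np.array([-co[0],-co[1],1]); n/=np.linalg.norm(n)
print('plane',co,'slope',np.degrees(np.arccos(n[2])),'az',np.degrees(np.arctan2(-n[1],-n[0])),'res',r.std(),len(P))
# features by ray/plane
T=np.array(s['T'])
def onplane(uv,h=0):
    p=cv2.undistortPoints(np.array(uv,np.float32).reshape(-1,1,2),K(s),np.array(s['dist_coeffs'])).reshape(-1,2)
    d=np.c_[p,np.ones(len(p))]@T[:3,:3].T; t=(co[2]+h/n[2]-(T[2,3]-co[0]*T[0,3]-co[1]*T[1,3]))/(d[:,2]-co[0]*d[:,0]-co[1]*d[:,1]); return T[:3,3]+d*t[:,None]
crop=lambda L:[(u/5+225-.4,v/5+155-.4) for u,v in L]
dots=crop([(185,108),(224,111),(346,118),(451,124),(488,127),(525,129),(186,263),(223,264),(340,271),(441,280),(477,279),(513,284)])
print('dots',(onplane(dots)*1000).round(0).tolist())
g=crop([(158,160),(250,165),(298,168),(390,174),(438,177),(530,183),(165,240),(240,243),(302,246),(378,250),(440,258),(517,258)])
print('guides',(onplane(g,.007)*1000).round(0).tolist())
# bar & knob from cloud
m=(C[...,2]>.135)&(C[...,2]<.26)&(C[...,0]>.5)&(C[...,0]<.72)&(abs(C[...,1])<.25)
ys,xs=np.nonzero(m)
for a in range(235,372,8):
    k=m[:,a:a+8]; 
    if k.any(): print(a,k.sum(),(np.median(C[:,a:a+8][k],0)*1000).round(0), (C[:,a:a+8][k].max(0)*1000).round(0))
E
```

```text
top blue 207 cen [442.5  15.4] rect [440.1  15.8] [35.6 52.1] 82.0 ztop 0.0362 allcen [442.9  15.4]
top yellow 204 cen [437.3 165. ] rect [436.4 165.1] [35.4 48.2] 84.4 ztop 0.0363 allcen [437.8 163.7]
top red 211 cen [ 438.8 -141.4] rect [ 436.9 -140.6] [35.7 51.6] 63.5 ztop 0.0362 allcen [ 439.1 -141. ]
scene blue 122 cen [445.4   8.9] rect [443.7   9.9] [37.1 46.7] 85.1 ztop 0.0354 allcen [448.5   5.6]
scene yellow 99 cen [438.9 158. ] rect [437.1 160.1] [39.2 47.9] 86.3 ztop 0.0358 allcen [441.3 154.5]
scene red 151 cen [ 443.4 -146.8] rect [ 441.4 -145.1] [36.5 47.1] 64.5 ztop 0.0357 allcen [ 449.3 -150.9]
plane [ 0.69173479 -0.0353879  -0.35969211] slope 34.70799878272616 az -2.9285954308770776 res 0.0022523064033899754 2137
dots [[643.0, 117.0, 81.0], [641.0, 95.0, 81.0], [638.0, 26.0, 81.0], [635.0, -33.0, 81.0], [634.0, -54.0, 81.0], [633.0, -75.0, 81.0], [560.0, 121.0, 24.0], [560.0, 99.0, 24.0], [557.0, 30.0, 24.0], [552.0, -29.0, 23.0], [553.0, -50.0, 24.0], [550.0, -71.0, 23.0]]
guides [[615.0, 133.0, 69.0], [612.0, 80.0, 70.0], [611.0, 53.0, 70.0], [608.0, 1.0, 69.0], [
[... 189 characters left out ...]
166.] [638. 175. 194.]
243 29 [591. 142. 188.] [633. 160. 192.]
251 25 [589. 121. 189.] [594. 130. 195.]
259 25 [589.  99. 188.] [592. 109. 191.]
267 26 [587.  81. 189.] [592.  89. 193.]
275 24 [587.  60. 189.] [590.  69. 192.]
283 27 [584.  41. 189.] [590.  48. 192.]
291 24 [585.  19. 189.] [588.  28. 192.]
299 26 [582.   0. 189.] [588.   8. 193.]
307 24 [582. -21. 189.] [585. -12. 193.]
315 27 [581. -40. 188.] [586. -33. 191.]
323 24 [580. -62. 189.] [583. -53. 193.]
331 26 [578. -81. 189.] [584. -73. 192.]
339 71 [ 600. -105.  161.] [625. -93. 191.]
347 106 [ 604. -125.  157.] [ 639. -118.  177.]
355 45 [ 614. -146.  216.] [ 627. -140.  226.]
363 45 [ 616. -155.  221.] [ 627. -149.  227.]
```

```bash
cat >> h.py <<'E'
def Rt(yaw,pitch=0):
    y,p=np.radians([yaw,pitch]); d=np.array([np.cos(p)*np.cos(y),np.cos(p)*np.sin(y),np.sin(p)])
    n=np.array([-np.sin(p)*np.cos(y),-np.sin(p)*np.sin(y),np.cos(p)]); return np.c_[-d,np.cross(-n,-d),-n]
def rel(pos,yaw,pitch=0,start=None):
    "row for a TCP goal (m), from start=(pos,yaw,pitch) or the measured pose"
    if start is None: o=robot.get_obs(); p0=np.array(o['tool_pos']); R0=R.from_euler('xyz',o['ee_rot']).as_matrix()
    else: p0=np.array(start[0]); R0=Rt(*start[1:])
    rv=R.from_matrix(R0.T@Rt(yaw,pitch)).as_rotvec(degrees=True)
    print('goal',np.round(pos,4),yaw,pitch,'->',rv.round(1),(R0.T@(np.array(pos)-p0)*1000).round(1))
E
python3 - <<'E'
from h import *
rel([.4425,.013,.10],-6.5); rel([.4425,.013,.004],-6.5)
s=snap('scene'); cv2.imwrite('pics/sc.png',cv2.resize(s['color'][140:270,240:390,::-1],None,fx=5,fy=4.6,interpolation=cv2.INTER_CUBIC))
E
```

```text
goal [0.4425 0.013  0.1   ] -6.5 0 -> [ -0.   -0.  -12.1] [-415.4 -396.7  105.3]
goal [0.4425 0.013  0.004 ] -6.5 0 -> [ -0.   -0.  -12.1] [-415.4 -396.6  201.3]
```

View pics/sc.png

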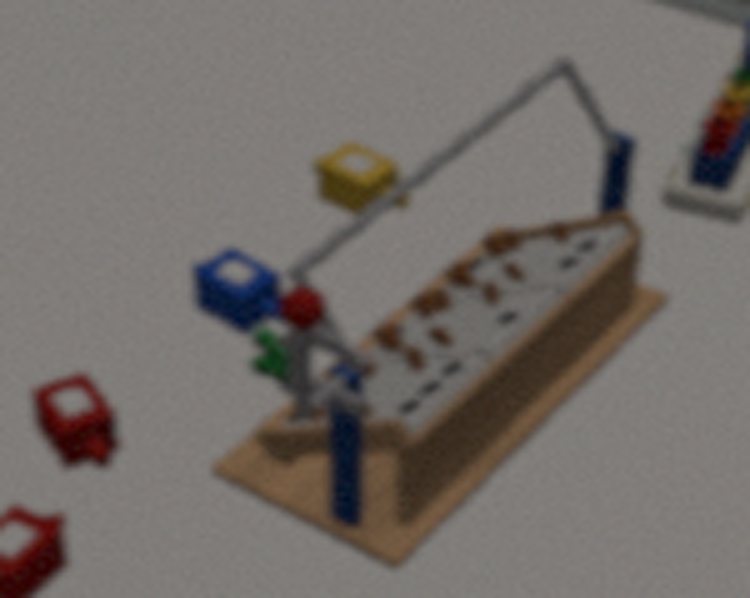

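Stems point away from the robot: yellow's tip is at crop (400,200) and red's at (100,440). I'll move above blue.

arm_command --targets '[0,0,-12,-415,-397,105,-1,0,0,-12,-415,-397,105,-1,0,0,-12,-415,-397,105,-1,0,0,-12,-415,-397,105,-1,0,0,-12,-415,-397,105,-1,0,0,-12,-415,-397,105,-1,0,0,-12,-415,-397,105,-1,0,0,-12,-415,-397,105,-1,0,0,-12,-415,-397,105,-1,0,0,-12,-415,-397,105,-1,0,0,-12,-415,-397,105,-1,0,0,-12,-415,-397,105,-1,0,0,-12,-415,-397,105,-1,0,0,-12,-415,-397,105,-1,0,0,-12,-415,-397,105,-1,0,0,-12,-415,-397,105,-1,0,0,-12,-415,-397,105,-1]'

```text
time: 2.05
tool_pos: [0.442, 0.0141, 0.1009]
ee_rot: [3.141, 0.001, 3.029]
wrist_force: [-0.1, 0.8, -0.0]
width: 0.0941
finger_force: 0.0
```

arm_command --targets '[0,0,0,0,0,50,-1,0,0,0,0,0,80,-1,0,0,0,0,0,97,-1,0,0,0,0,0,97,-1,0,0,0,0,0,97,1,0,0,0,0,0,97,1,0,0,0,0,0,97,1,0,0,0,0,0,97,1,0,0,0,0,0,97,1,0,0,0,0,0,97,1,0,0,0,0,0,97,1,0,0,0,0,0,97,1,0,0,0,0,0,50,1,0,0,0,0,0,0,1,0,0,0,0,0,-50,1,0,0,0,0,0,-100,1,0,0,0,0,0,-100,1]'

```text
time: 3.75
tool_pos: [0.4461, 0.0126, 0.2089]
ee_rot: [3.141, 0.016, 3.027]
wrist_force: [0.6, -0.3, -0.6]
width: 0.0356
finger_force: 30.0
```

```bash
cat >> h.py <<'E'
n=None
YAW=-3.0
def slopeframe():
    y,p=np.radians([YAW,35]); d=np.array([np.cos(p)*np.cos(y),np.cos(p)*np.sin(y),np.sin(p)]); l=np.array([-np.sin(y),np.cos(y),0]); return d,l,np.cross(d,l)
E
python3 - <<'E'
from h import *
print(robot.get_obs()['tool_pos'],robot.get_obs()['ee_rot'])
d,l,n=slopeframe()
M=np.array([.5975,.028,.0525])  # dots' midpoint pocket 1
for name,win in (('top',(slice(172,220),slice(250,340))),('scene',(slice(170,260),slice(290,380)))):
    s=snap(name,name+'1'); hsv=cv2.cvtColor(s['color'],cv2.COLOR_RGB2HSV); C=cloud(s)
    P=C[win].reshape(-1,3); r=(P-M)@n; w=hsv[win].reshape(-1,3); 
    fl=(w[:,1]<45)&(w[:,2]>90)&(abs(r)<.01); print(name,'floor offset mm',np.median(r[fl])*1000,fl.sum())
    off=np.median(r[fl])
    T=np.array(s['T']); k=(w[:,1]>80)&(w[:,0]<20)&(w[:,2]<150)
    uv=np.stack(np.meshgrid(np.arange(640),np.arange(400)),-1)[win].reshape(-1,2).astype(np.float32)
    p=cv2.undistortPoints(uv.reshape(-1,1,2),K(s),np.array(s['dist_coeffs'])).reshape(-1,2)
    D=np.c_[p,np.ones(len(p))]@T[:3,:3].T
    for hgt in (.010,):
        t=(((M+n*(off+hgt)-T[:3,3])@n)/(D@n)); Q=T[:3,3]+D*t[:,None]; a=(Q-M)@d*1000; b=(Q-M)@l*1000
        H=np.zeros((12,20),int)
        for i in (-80,0,80):
            H+=np.histogram2d(a[k],b[k]-i,[np.arange(-60,61,10) if 0 else np.linspace(-60,60,13),np.linspace(-40,40,21)])[0].astype(int)
        print('rows along slope +60..-60 (5 per 10mm)'); 
        H=sum(np.histogram2d(a[k],b[k]-i,[np.arange(-60,61,4),np.arange(-40,41,4)])[0].astype(int) for i in (-80,0,80))
        for j in range(len(H)-1,-1,-1): print('%4d'%(-60+4*j+2),' '.join('%2d'%v if v else ' .' for v in H[j][::-1]))
rel([*(M+n*.12+[0,0,0])],YAW,35)
E
```

```text
[0.44612333 0.01260456 0.20893146] [3.14134492 0.01583025 3.02722924]
top floor offset mm -0.06043882129004273 2551
rows along slope +60..-60 (5 per 10mm)
  58  1  .  .  .  .  .  .  .  .  .  .  .  .  .  .  .  .  .  .  .
  54  2  .  .  .  .  .  .  .  .  .  1  .  .  .  .  .  .  .  .  .
  50  1  .  .  .  .  .  .  .  .  .  .  .  .  .  .  .  .  .  .  .
  46  1  .  .  .  .  .  .  .  .  .  .  .  .  .  .  .  .  .  .  1
  42  2  .  .  .  .  .  .  .  .  .  .  .  .  .  .  .  .  .  .  1
  38  1  .  .  .  .  .  .  .  .  .  .  .  .  .  .  .  .  .  .  1
  34  1  .  .  .  .  .  .  .  .  .  .  .  .  .  .  .  .  .  .  1
  30  1  .  .  .  .  .  .  .  .  .  .  .  .  .  .  .  .  .  .  .
  26  2  .  .  3  .  .  .  .  .  .  .  .  .  .  .  1  .  .  .  .
  22  1  .  .  3  2  .  .  .  .  .  .  .  .  .  .  .  5  2  .  .
  18  1  .  2  3  .  .  .  .  .  .  .  .  .  .  .  .  4  1  .  .
  14  .  .  .  .  .  .  .  .  .  .  .  .  .  .  .  .  .  .  .  .
  10  .  .  .  .  .  .  .  .  .  .  .  .  .  .  .  .  .  .  .  .
   6  .  .  .  .  .  .  .  .  .  .  .  .  .  .  .  .  .  .  .  .
   2  .  .  .  .  .  .  .  .  .  . 
[... 2420 characters left out ...]
  .  1  .  .  .  .  .  1  1  1  2  1
 -26  .  .  1  2  .  2  1  1  2  .  .  .  .  .  .  .  .  .  1  .
 -30  .  .  .  .  .  1  2  .  1  .  .  .  .  .  2  1  2  1  .  .
 -34  1  1  1  2  .  1  .  .  .  .  .  .  2  1  1  2  1  1  .  .
 -38  1  2  .  2  2  .  2  1  .  1  .  1  .  1  .  1  1  2  2  1
 -42  .  1  .  1  1  .  2  2  .  2  2  .  2  .  1  1  1  1  1  1
 -46  1  1  1  .  1  .  .  1  1  .  2  1  1  2  1  1  2  1  1  1
 -50  .  .  .  .  .  .  .  .  .  .  .  .  .  .  .  .  .  .  .  .
 -54  .  .  .  .  .  .  .  .  .  .  .  .  .  .  .  .  .  .  .  .
 -58  .  .  .  .  .  .  .  .  .  .  .  .  .  .  .  .  .  .  .  .
goal [0.5288 0.0316 0.1508] -3.0 35 -> [ -1.1 -34.8  -3.4] [-83.1  28.4  51.2]
```

Run:
```python
from h import *
d,l,n=slopeframe(); M=np.array([.5975,.028,.0525])
rel(M+n*.14,YAW,35,start=([.442,.0141,.2009],-6.5,0))
```

```text
goal [0.5173 0.0322 0.1672] -3.0 35 -> [ -1.1 -35.   -3.4] [-72.8  26.5  33.7]
```

arm_command --targets '[0,-8,0,-30,10,0,1,-0.5,-16,-2,-50,20,15,1,-1,-24,-3,-73,26,34,1,-1,-35,-3.4,-73,26,34,1,-1,-35,-3.4,-73,26,34,1,-1,-35,-3.4,-73,26,34,1,-1,-35,-3.4,-73,26,34,1,-1,-35,-3.4,-73,26,34,1,-1,-35,-3.4,-73,26,34,1]'

```text
time: 4.75
tool_pos: [0.5186, 0.0304, 0.1674]
ee_rot: [-3.14, 0.612, 3.089]
wrist_force: [0.1, -0.5, -0.9]
width: 0.0357
finger_force: 30.0
```

```bash
cat >> h.py <<'E'
def held(c,lo=None):
    "held dreidel, relative to the measured TCP in tool axes (mm): depth points of its colour"
    o=robot.get_obs(); p0=np.array(o['tool_pos']); R0=R.from_euler('xyz',o['ee_rot']).as_matrix()
    print('tcp',p0.round(4),np.degrees(o['ee_rot']).round(1))
    for nme in ('top','scene'):
        s=snap(nme); C=cloud(s); hsv=cv2.cvtColor(s['color'],cv2.COLOR_RGB2HSV)
        m=cv2.inRange(hsv,*COL[c]); 
        if c=='red': m|=cv2.inRange(hsv,(172,150,70),(180,255,255))
        m=(m>0)&(np.linalg.norm(C-p0,axis=2)<.09)
        Q=(C[m]-p0)@R0*1000
        print(nme,len(Q),'min',np.percentile(Q,3,axis=0).round(1),'max',np.percentile(Q,97,axis=0).round(1),'med',np.median(Q,0).round(1)) if len(Q) else print(nme,'none')
        if len(Q):
            for a in range(-48,45,8):
                k=(Q[:,0]>=a)&(Q[:,0]<a+8)
                if k.sum()>2: print('  x',a,k.sum(),'y',np.percentile(Q[k,1],[5,95]).round(0),'z',np.percentile(Q[k,2],[5,95]).round(0))
E
python3 -c "
from h import *
held('blue'); snap('top','t2'); snap('scene','s2')"
```

```text
tcp [0.5186 0.0304 0.1674] [-179.9   35.   177. ]
top 234 min [-41.1 -16.7 -35. ] max [18.1 15.8 -7.2] med [-21.1  -0.5 -31. ]
  x -48 10 y [-4.  2.] z [-23. -16.]
  x -40 11 y [-5.  5.] z [-22. -15.]
  x -32 51 y [-15.  14.] z [-33.  -5.]
  x -24 66 y [-15.  15.] z [-35.  -8.]
  x -16 26 y [-17.  15.] z [-36. -30.]
  x -8 15 y [-17.  18.] z [-38. -31.]
  x 0 13 y [-15.  18.] z [-34. -31.]
  x 8 27 y [-13.  17.] z [-35. -31.]
  x 16 14 y [-10.  10.] z [-34. -30.]
scene 103 min [-41.9 -22.  -31.6] max [-17.1   8.7  -1.2] med [-23.1  -8.3 -18.1]
  x -48 6 y [-10.  -5.] z [-18. -12.]
  x -40 5 y [-10.  -3.] z [-20. -15.]
  x -32 26 y [-20.   5.] z [-31.  -5.]
  x -24 65 y [-22.   8.] z [-31.  -1.]
```

```bash
cat >> h.py <<'E'
def endface(c):
    o=robot.get_obs(); p0=np.array(o['tool_pos']); R0=R.from_euler('xyz',o['ee_rot']).as_matrix()
    s=snap('top'); C=cloud(s); hsv=cv2.cvtColor(s['color'],cv2.COLOR_RGB2HSV); m=cv2.inRange(hsv,*COL[c])
    if c=='red': m|=cv2.inRange(hsv,(172,150,70),(180,255,255))
    m=(m>0)&(np.linalg.norm(C-p0,axis=2)<.09); Q=(C[m]-p0)@R0*1000
    f=Q[(Q[:,2]>-28)&(abs(Q[:,1])<16)&(Q[:,0]>-34)&(Q[:,0]<-12)]; st=Q[Q[:,0]<-33]; tf=Q[Q[:,2]<-29]
    print('end face x (ideal -23): med',np.median(f[:,0]).round(1),len(f),'stem min (ideal -43)',Q[:,0].min().round(1),np.sort(Q[:,0])[:4].round(1),'stem yz',st[:,1:].mean(0).round(1),'y mid of top',((np.percentile(tf[:,1],3)+np.percentile(tf[:,1],97))/2).round(1),'top z',np.median(tf[:,2]).round(1))
E
python3 -c "
from h import *
endface('blue')
d,l,n=slopeframe(); M=np.array([.5975,.028,.0525])
rel(M+n*.03,YAW,35);rel(M+n*.004,YAW,35)"
```

```text
end face x (ideal -23): med -24.6 69 stem min (ideal -43) -44.4 [-44.4 -44.2 -43.6 -43.3] stem yz [ -0.8 -18.8] y mid of top 0.1 top z -32.4
goal [0.5803 0.0289 0.0771] -3.0 35 -> [-0.1  0.  -0. ] [  0.4   1.9 109.2]
goal [0.5952 0.0281 0.0558] -3.0 35 -> [-0.1  0.  -0. ] [  0.4   1.9 135.2]
```

arm_command --targets '[0,0,0,1,2,30,1,0,0,0,1,2,70,1,0,0,0,1,2,100,1,0,0,0,1,2,112,1,0,0,0,1,2,118,1,0,0,0,1,2,118,1]'

```text
time: 5.6
tool_pos: [0.5847, 0.0288, 0.0694]
ee_rot: [-3.14, 0.611, 3.089]
wrist_force: [-0.1, 0.3, -1.1]
width: 0.0356
finger_force: 30.0
```

arm_command --targets '[0,0,0,0,0,3,1,0,0,0,0,0,6,1,0,0,0,0,0,9,1,0,0,0,0,0,9,1,0,0,0,0,0,9,1]'

```text
time: 6.1
tool_pos: [0.5896, 0.0286, 0.0621]
ee_rot: [-3.14, 0.611, 3.089]
wrist_force: [-0.1, 0.6, 0.2]
width: 0.0356
finger_force: 30.0
```

arm_command --targets '[0,0,0,0,0,2,1,0,0,0,0,0,4,1,0,0,0,0,0,6,1,0,0,0,0,0,7,1,0,0,0,0,0,7,1,0,0,0,0,0,7,1]'

```text
time: 6.7
tool_pos: [0.5937, 0.0283, 0.056]
ee_rot: [-3.14, 0.611, 3.089]
wrist_force: [-0.4, 0.9, -0.5]
width: 0.0361
finger_force: 30.0
```

```bash
python3 -c "
from h import *
endface('blue'); d,l,n=slopeframe(); M=np.array([.5975,.028,.0525]); p=robot.get_obs()['tool_pos']-M; print(p@d*1e3,p@l*1e3,p@n*1e3)"
```

```text
end face x (ideal -23): med -25.7 22 stem min (ideal -43) -45.6 [-45.6 -43.6 -43.5 -43.3] stem yz [ -0.  -20.2] y mid of top 0.6 top z -32.8
-1.054572662482563 0.15401542552880565 5.167817301981871
```

arm_command --targets '[0,0,0,0,0,1,1,0,0,0,0,0,2,1,0,0,0,0,0,2,1]'

```text
time: 7.05
tool_pos: [0.5948, 0.0283, 0.0548]
ee_rot: [-3.14, 0.611, 3.089]
wrist_force: [-3.3, 0.1, 1.8]
width: 0.0358
finger_force: 30.0
```

arm_command --targets '[0,0,0,0,0,0,-0.28,0,0,0,0,0,0,-0.28,0,0,0,0,0,0,-0.28,0,0,0,0,0,0,-0.28,0,0,0,0,0,-20,-0.28,0,0,0,0,0,-60,-0.28,0,0,0,0,0,-110,-0.28,0,0,0,0,0,-150,-0.28,0,0,0,0,0,-150,-0.28]'

```text
time: 7.95
tool_pos: [0.5106, 0.0332, 0.1856]
ee_rot: [-3.14, 0.625, 3.089]
wrist_force: [-0.1, -0.6, 0.6]
width: 0.06
finger_force: 0.0
```

```bash
cat >> h.py <<'E'
def seated(c,k):
    M=np.array([.5975,.028,.0525]); d,l,n=slopeframe(); M=M+l*.08*k
    s=snap('top'); C=cloud(s); hsv=cv2.cvtColor(s['color'],cv2.COLOR_RGB2HSV); m=cv2.inRange(hsv,*COL[c])
    if c=='red': m|=cv2.inRange(hsv,(172,150,70),(180,255,255))
    m=(m>0)&(np.linalg.norm(C-M,axis=2)<.07); Q=(C[m]-M)@np.c_[d,l,n]*1000
    f=Q[(Q[:,2]<30)&(Q[:,2]>4)&(Q[:,0]>10)&(Q[:,0]<33)]; tf=Q[Q[:,2]>32]; st=Q[Q[:,0]>32]
    print(c,len(Q),'along',np.percentile(Q[:,0],[1,99]).round(1),'(ideal -39..43) end face',np.median(f[:,0]).round(1),'(23) top z',np.median(tf[:,2]).round(1),'(36) slope of top',(np.polyfit(tf[:,0],tf[:,2],1)[0]*57.3).round(1),'y',((np.percentile(tf[:,1],3)+np.percentile(tf[:,1],97))/2).round(1),'stem y,z',st[:,1:].mean(0).round(1))
E
python3 -c "
from h import *
seated('blue',0); print(robot.get_obs()['tool_pos'])
o=robot.get_obs()
rel([.437,.1635,.13],-6.5); rel([.437,.1635,.10],-6.5)
s=snap('top'); cv2.imwrite('pics/p1.png',cv2.resize(s['color'][150:270,220:400,::-1],None,fx=4.4,fy=4.4,interpolation=cv2.INTER_CUBIC))"
```

```text
blue 125 along [-33.7  36.2] (ideal -39..43) end face 27.3 (23) top z 36.0 (36) slope of top 0.8 y -0.7 stem y,z [ 0.2 22.9]
[0.51000892 0.03308882 0.18185741]
goal [0.437  0.1635 0.13  ] -6.5 0 -> [ 1.  35.5  3.4] [ 95.  126.4  -4.2]
goal [0.437  0.1635 0.1   ] -6.5 0 -> [ 1.  35.5  3.4] [112.5 126.4  20.2]
```

View pics/p1.png

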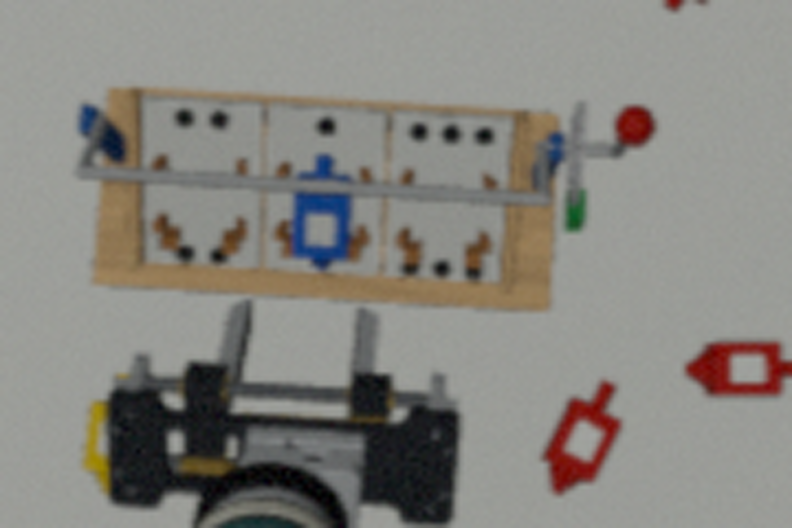

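Blue is seated squarely, with its body at crop (323,210) and its point between the stops. Yellow is next.

arm_command --targets '[0,8,0,20,20,-30,-0.7,0,16,1,50,50,-30,-1,0.5,24,2,95,90,-4,-1,1,32,3,112,126,20,-1,1,35.5,3.4,112,126,20,-1,1,35.5,3.4,112,126,20,-1,1,35.5,3.4,112,126,20,-1,1,35.5,3.4,112,126,20,-1,1,35.5,3.4,112,126,20,-1]'

```text
time: 8.95
tool_pos: [0.4355, 0.1625, 0.0977]
ee_rot: [3.141, -0.006, 3.026]
wrist_force: [0.2, 0.6, -0.1]
width: 0.0939
finger_force: 0.0
```

arm_command --targets '[0,0,0,-2,0,50,-1,0,0,0,-2,0,80,-1,0,0,0,-2,0,94,-1,0,0,0,-2,0,94,-1,0,0,0,-2,0,94,1,0,0,0,-2,0,94,1,0,0,0,-2,0,94,1,0,0,0,-2,0,94,1,0,0,0,-2,0,94,1,0,0,0,-2,0,94,1,0,0,0,-2,0,50,1,0,0,0,-2,0,0,1,0,0,0,-2,0,-50,1,0,0,0,-2,0,-100,1,0,0,0,-2,0,-100,1,0,0,0,-2,0,-100,1,0,0,0,-2,0,-100,1]'

```text
time: 10.65
tool_pos: [0.4375, 0.1625, 0.1948]
ee_rot: [-3.14, -0.012, 3.027]
wrist_force: [0.2, 0.1, -0.7]
width: 0.0008
finger_force: 0.0
```

```bash
python3 -c "
from h import *
d,l,n=slopeframe(); M=np.array([.5975,.028,.0525])+l*.08
rel(M+n*.14,YAW,35)"
```

```text
goal [0.5215 0.1121 0.1672] -3.0 35 -> [ -1.1 -35.7  -3.4] [-89.6 -40.5  26.6]
```

The fingers shut on nothing, so I'll look.

Run:
```python
from h import *
for nme,c in (('top',(slice(200,300),slice(200,340))),('scene',(slice(140,220),slice(260,380)))):
    s=snap(nme); C=cloud(s); hsv=cv2.cvtColor(s['color'],cv2.COLOR_RGB2HSV); m=(cv2.inRange(hsv,*COL['yellow'])>0)&(C[...,0]<.6)&(C[...,0]>.3)&(abs(C[...,1])<.3)
    print(nme,m.sum(),C[m].min(0),C[m].max(0),np.median(C[m],0))
    im=cv2.resize(s['color'][c][...,::-1],(560,400),interpolation=cv2.INTER_CUBIC); 
    globals()[nme]=im
cv2.imwrite('pics/miss.png',np.hstack([top,scene])[:, :].copy()[:,:]) if 0 else cv2.imwrite('pics/miss.png',cv2.resize(np.hstack([top,scene]),(800,286)))
```

```text
top 21 [ 0.45368007 -0.01970345  0.01691934] [0.47877229 0.16476968 1.18292028] [0.47007504 0.15861516 0.0238604 ]
scene 55 [0.41675567 0.14024493 0.00899358] [0.4620918  0.17573824 0.03935346] [0.45151413 0.1521404  0.03452158]
```

View pics/miss.png

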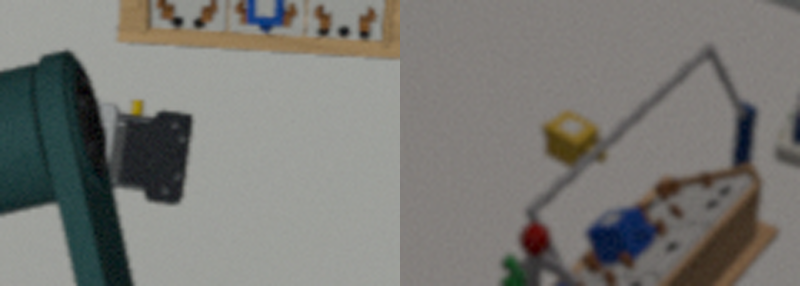

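Yellow has not moved: its stem is still at (0.479, 0.159). The lift began before the fingers had closed. I'll retry with a longer close.

arm_command --targets '[0,0,0,0,0,20,-1,0,0.7,0,0,0,50,-1,0,0.7,0,0,0,80,-1,0,0.7,0,0,0,100,-1,0,0.7,0,0,0,100,-1,0,0.7,0,0,0,100,-1,0,0.7,0,0,0,100,-1,0,0.7,0,0,0,130,-1,0,0.7,0,0,0,160,-1,0,0.7,0,0,0,180,-1,0,0.7,0,0,0,191,-1,0,0.7,0,0,0,191,-1,0,0.7,0,0,0,191,-1]'

```text
time: 12.05
tool_pos: [0.4378, 0.1632, 0.007]
ee_rot: [3.141, -0.019, 3.027]
wrist_force: [0.8, 0.3, -0.0]
width: 0.0939
finger_force: 0.0
```

arm_command --targets '[0,0,0,0,0,0,1,0,0,0,0,0,0,1,0,0,0,0,0,0,1,0,0,0,0,0,0,1,0,0,0,0,0,0,1,0,0,0,0,0,0,1,0,0,0,0,0,0,1,0,0,0,0,0,0,1,0,0,0,0,0,0,1]'

```text
time: 12.95
tool_pos: [0.4367, 0.1629, 0.0055]
ee_rot: [-3.142, -0.021, 3.027]
wrist_force: [-0.8, -0.5, 0.1]
width: 0.0355
finger_force: 30.0
```

```bash
cat >> h.py <<'E'
def relR(pos,Rg):
    o=robot.get_obs(); p0=np.array(o['tool_pos']); R0=R.from_euler('xyz',o['ee_rot']).as_matrix()
    print('->',R.from_matrix(R0.T@Rg).as_rotvec(degrees=True).round(1),(R0.T@(np.array(pos)-p0)*1000).round(1))
E
python3 -c "
from h import *
d,l,n=slopeframe(); M=np.array([.5975,.028,.0525])+l*.08
o=robot.get_obs(); R0=R.from_euler('xyz',o['ee_rot']).as_matrix(); yaw=np.degrees(np.arctan2(-R0[1,0],-R0[0,0]))
Rg=Rt(YAW,35)@Rt(yaw,0).T@R0
relR(M+n*.14,Rg); print(R.from_matrix(Rg).as_euler('xyz'))"
```

```text
-> [ -1.  -35.   -3.5] [ -86.7  -40.8 -163.5]
[-3.14154329  0.58986874  3.08923278]
```

arm_command --targets '[0,0,0,0,0,-40,1,0,0,0,0,0,-80,1,0,0,0,0,0,-120,1,0,-8,0,-20,-10,-160,1,-0.5,-16,-2,-50,-30,-164,1,-1,-24,-3,-87,-41,-164,1,-1,-32,-3.4,-87,-41,-164,1,-1,-35,-3.5,-87,-41,-164,1,-1,-35,-3.5,-87,-41,-164,1,-1,-35,-3.5,-87,-41,-164,1,-1,-35,-3.5,-87,-41,-164,1,-1,-35,-3.5,-87,-41,-164,1]'

```text
time: 14.15
tool_pos: [0.5228, 0.1119, 0.1687]
ee_rot: [-3.141, 0.591, 3.09]
wrist_force: [0.7, 0.7, -0.5]
width: 0.0358
finger_force: 30.0
```

```bash
cat >> h.py <<'E'
def place(k,c):
    endface(c); d,l,n=slopeframe(); M=np.array([.5975,.028,.0525])+l*.08*k
    o=robot.get_obs(); print(o['tool_pos'],o['ee_rot'],o['width']); relR(M+n*.022,Rt(YAW,35)); relR(M+n*.004,Rt(YAW,35))
E
python3 -c "
from h import *
place(1,'yellow')"
```

```text
end face x (ideal -23): med -23.4 83 stem min (ideal -43) -44.7 [-44.7 -43.6 -43.3 -43.3] stem yz [ -0.8 -17.3] y mid of top -0.7 top z -31.0
[0.52271904 0.11189678 0.168533  ] [-3.14117383  0.59062456  3.08975895] 0.035998504546341556
-> [-0.  -1.2  0. ] [-6.000e-01  1.000e-01  1.184e+02]
-> [-0.  -1.2  0. ] [-1.000e+00  1.000e-01  1.364e+02]
```

arm_command --targets '[0,0,0,-0.5,0.5,30,1,0,0,0,-0.5,0.5,70,1,0,0,0,-0.5,0.5,100,1,0,0,0,-0.5,0.5,112,1,0,0,0,-0.5,0.5,118,1,0,0,0,-0.5,0.5,122,1,0,0,0,-0.5,0.5,125,1,0,0,0,-0.5,0.5,127,1,0,0,0,-0.5,0.5,127,1]'

```text
time: 15.1
tool_pos: [0.5931, 0.1088, 0.0634]
ee_rot: [-3.141, 0.591, 3.09]
wrist_force: [-0.5, 0.3, -0.5]
width: 0.0357
finger_force: 30.0
```

arm_command --targets '[0,0,0,0,0,2,1,0,0,0,0,0,4,1,0,0,0,0,0,6,1,0,0,0,0,0,7,1,0,0,0,0,0,7,1]'

```text
time: 15.6
tool_pos: [0.5967, 0.1084, 0.0564]
ee_rot: [-3.141, 0.59, 3.09]
wrist_force: [0.5, 0.9, -0.5]
width: 0.0358
finger_force: 30.0
```

arm_command --targets '[0,0,0,0,0,1,1,0,0,0,0,0,2,1,0,0,0,0,0,2,1]'

```text
time: 15.9
tool_pos: [0.5972, 0.1084, 0.0561]
ee_rot: [-3.141, 0.589, 3.09]
wrist_force: [-11.4, -1.0, 9.7]
width: 0.0361
finger_force: 30.0
```

arm_command --targets '[0,0,0,0,0,-1,-0.28,0,0,0,0,0,-1,-0.28,0,0,0,0,0,-1,-0.28,0,0,0,0,0,-1,-0.28,0,0,0,0,0,-20,-0.28,0,0,0,0,0,-60,-0.28,0,0,0,0,0,-110,-0.28,0,0,0,0,0,-150,-0.28,0,0,0,0,0,-150,-0.28,0,0,0,0,0,-150,-0.28]'

```text
time: 16.9
tool_pos: [0.5148, 0.113, 0.181]
ee_rot: [3.141, 0.593, 3.09]
wrist_force: [-0.4, -0.1, -0.4]
width: 0.0601
finger_force: 0.0
```

```bash
python3 -c "
from h import *
seated('blue',0);seated('yellow',1)
relR([.4388,-.1425,.16],Rt(-26.5,0)); relR([.4388,-.1425,.10],Rt(-26.5,0))
C=cloud(snap('top')); P=C[(np.hypot(C[...,0]-.44,C[...,1]+.144)<.05)&(C[...,2]>.03)&(C[...,2]<.045)]; print(P.mean(0),len(P))"
```

```text
blue 125 along [-34.1  35.8] (ideal -39..43) end face 26.8 (23) top z 35.7 (36) slope of top -0.0 y -0.6 stem y,z [-0.4 23.8]
yellow 184 along [-38.7  34.6] (ideal -39..43) end face 25.9 (23) top z 36.1 (36) slope of top -0.2 y -0.5 stem y,z [-0.9 23.4]
-> [ 6.8 33.2 22.9] [  61.4 -258.6  -19.3]
-> [ 6.8 33.2 22.9] [  94.6 -258.5   30.6]
[ 0.43913236 -0.14154929  0.0359187 ] 211
```

arm_command --targets '[0,8,0,20,-30,-40,-0.7,2,16,5,50,-80,-40,-1,4,24,12,61,-130,-19,-1,6.8,33,20,61,-180,-19,-1,6.8,33.2,22.9,61,-230,-19,-1,6.8,33.2,22.9,61,-258,-19,-1,6.8,33.2,22.9,95,-258,30,-1,6.8,33.2,22.9,95,-258,30,-1,6.8,33.2,22.9,95,-258,30,-1,6.8,33.2,22.9,95,-258,30,-1,6.8,33.2,22.9,95,-258,30,-1]'

```text
time: 18.15
tool_pos: [0.4404, -0.1415, 0.1041]
ee_rot: [3.139, 0.006, 2.681]
wrist_force: [1.2, -0.9, -0.2]
width: 0.0937
finger_force: 0.0
```

```bash
python3 -c "
from h import *
relR([.4395,-.142,.004],Rt(-26.5,0)); print(robot.get_obs()['ee_rot'])"
```

```text
-> [0.2 0.3 0.1] [  1.2  -1.1 100.1]
[3.1389628  0.00571987 2.68058709]
```

arm_command --targets '[0,0.3,0,0,0,40,-1,0,0.3,0,1,0,80,-1,0,0.3,0,1,0,100,-1,0,0.3,0,1,0,100,-1,0,0.3,0,1,0,100,1,0,0.3,0,1,0,100,1,0,0.3,0,1,0,100,1,0,0.3,0,1,0,100,1,0,0.3,0,1,0,100,1,0,0.3,0,1,0,100,1,0,0.3,0,1,0,100,1,0,0.3,0,1,0,100,1,0,0.3,0,1,0,100,1,0,0.3,0,1,0,100,1]'

```text
time: 19.55
tool_pos: [0.4383, -0.1412, 0.002]
ee_rot: [3.139, -0.003, 2.679]
wrist_force: [-1.0, 0.3, 0.6]
width: 0.0359
finger_force: 30.0
```

```bash
python3 -c "
from h import *
d,l,n=slopeframe(); M=np.array([.5975,.028,.0525])-l*.08
o=robot.get_obs(); R0=R.from_euler('xyz',o['ee_rot']).as_matrix(); yaw=np.degrees(np.arctan2(-R0[1,0],-R0[0,0]))
relR(M+n*.14,Rt(YAW,35)@Rt(yaw,0).T@R0)"
```

```text
-> [ -7.1 -34.4 -22.9] [ -24.6  117.5 -165. ]
```

arm_command --targets '[0,0,0,0,0,-40,1,0,0,0,0,0,-80,1,0,0,0,0,0,-120,1,-1,-7,-4,-10,30,-160,1,-3,-14,-9,-20,70,-165,1,-5,-22,-15,-25,100,-165,1,-6,-30,-20,-25,117,-165,1,-7.1,-34.4,-22.9,-25,117,-165,1,-7.1,-34.4,-22.9,-25,117,-165,1,-7.1,-34.4,-22.9,-25,117,-165,1,-7.1,-34.4,-22.9,-25,117,-165,1,-7.1,-34.4,-22.9,-25,117,-165,1,-7.1,-34.4,-22.9,-25,117,-165,1]'

```text
time: 20.85
tool_pos: [0.5145, -0.0487, 0.1686]
ee_rot: [3.139, 0.608, 3.089]
wrist_force: [-0.9, -0.8, -0.2]
width: 0.0356
finger_force: 30.0
```

```bash
python3 -c "
from h import *
place(-1,'red')"
```

```text
end face x (ideal -23): med -25.1 63 stem min (ideal -43) -46.1 [-46.1 -45.7 -44.4 -44.2] stem yz [  0.7 -21.1] y mid of top -0.4 top z -34.1
[ 0.51424841 -0.04859273  0.16816738] [3.13918957 0.60714124 3.0891389 ] 0.035589472532892207
-> [ 0.1 -0.2 -0. ] [  1.1   0.6 118.1]
-> [ 0.1 -0.2 -0. ] [  1.    0.5 136.1]
```

arm_command --targets '[0,0,0,2.5,0.5,30,1,0,0,0,2.5,0.5,70,1,0,0,0,2.5,0.5,100,1,0,0,0,2.5,0.5,112,1,0,0,0,2.5,0.5,118,1,0,0,0,2.5,0.5,123,1,0,0,0,2.5,0.5,127,1,0,0,0,2.5,0.5,129,1,0,0,0,2.5,0.5,129,1]'

```text
time: 21.8
tool_pos: [0.585, -0.0512, 0.0606]
ee_rot: [3.139, 0.608, 3.09]
wrist_force: [-0.6, -0.5, 0.5]
width: 0.0358
finger_force: 30.0
```

arm_command --targets '[0,0,0,0,0,2,1,0,0,0,0,0,4,1,0,0,0,0,0,6,1,0,0,0,0,0,7,1,0,0,0,0,0,7,1]'

```text
time: 22.3
tool_pos: [0.5886, -0.0513, 0.0538]
ee_rot: [3.139, 0.606, 3.089]
wrist_force: [-0.0, 0.5, -1.1]
width: 0.036
finger_force: 30.0
```

arm_command --targets '[0,0,0,0,0,1,1,0,0,0,0,0,1.5,1,0,0,0,0,0,1.5,1]'

```text
time: 22.6
tool_pos: [0.5895, -0.0514, 0.0527]
ee_rot: [3.139, 0.607, 3.089]
wrist_force: [-0.5, -0.3, -0.4]
width: 0.0361
finger_force: 30.0
```

arm_command --targets '[0,0,0,0,0,0.7,1,0,0,0,0,0,1,1,0,0,0,0,0,1,1]'

```text
time: 22.9
tool_pos: [0.59, -0.0514, 0.0524]
ee_rot: [3.139, 0.607, 3.09]
wrist_force: [-4.0, -0.5, 3.3]
width: 0.0357
finger_force: 30.0
```

arm_command --targets '[0,0,0,0,0,0,-0.28,0,0,0,0,0,0,-0.28,0,0,0,0,0,0,-0.28,0,0,0,0,0,0,-0.28,0,0,0,0,0,-20,-0.28,0,0,0,0,0,-60,-0.28,0,0,0,0,0,-110,-0.28,0,0,0,0,0,-150,-0.28,0,0,0,0,0,-150,-0.28,0,0,0,0,0,-150,-0.28]'

```text
time: 23.9
tool_pos: [0.5049, -0.0475, 0.1766]
ee_rot: [3.14, 0.61, 3.09]
wrist_force: [-0.6, 0.2, -0.3]
width: 0.0604
finger_force: 0.0
```

```bash
python3 -c "
from h import *
seated('blue',0);seated('yellow',1);seated('red',-1)
s=snap('top'); cv2.imwrite('pics/p3.png',cv2.resize(s['color'][155:225,230:380,::-1],None,fx=5.3,fy=5.3,interpolation=cv2.INTER_CUBIC))
C=cloud(s); hsv=cv2.cvtColor(s['color'],cv2.COLOR_RGB2HSV)
m=(cv2.inRange(hsv,(0,150,70),(8,255,255))|cv2.inRange(hsv,(172,150,70),(180,255,255))>0)&(C[...,2]>.17)&(C[...,2]<.25); print('knob',C[m].mean(0),C[m].max(0),m.sum(), ray(s,np.argwhere(m)[:,::-1].mean(0),.216))
g=(cv2.inRange(hsv,(45,100,40),(80,255,255))>0)&(C[...,0]>.5)&(C[...,0]<.7)&(C[...,1]<-.1)&(C[...,1]>-.2); print('green',C[g].mean(0),g.sum(),np.percentile(C[g],[5,95],axis=0))
print(robot.get_obs()['tool_pos'])"
```

```text
blue 126 along [-33.9  36.2] (ideal -39..43) end face 27.2 (23) top z 36.2 (36) slope of top -0.8 y -0.7 stem y,z [ 0.3 25.5]
yellow 185 along [-40.4  34.6] (ideal -39..43) end face 27.8 (23) top z 36.1 (36) slope of top 1.2 y -0.5 stem y,z [-1.3 23.2]
red 120 along [-33.7  35.2] (ideal -39..43) end face 28.1 (23) top z 36.3 (36) slope of top -1.0 y 0.0 stem y,z [ 0.7 23.9]
knob [ 0.61655073 -0.15181687  0.22225286] [ 0.62451351 -0.14268976  0.22714687] 47 [[ 0.61761151 -0.15267654  0.216     ]]
green [ 0.57411025 -0.1262251   0.15004604] 19 [[ 0.56782124 -0.13066832  0.14704784]
 [ 0.58081671 -0.12240392  0.15304977]]
[ 0.50410361 -0.0469952   0.17246572]
```

View pics/p3.png

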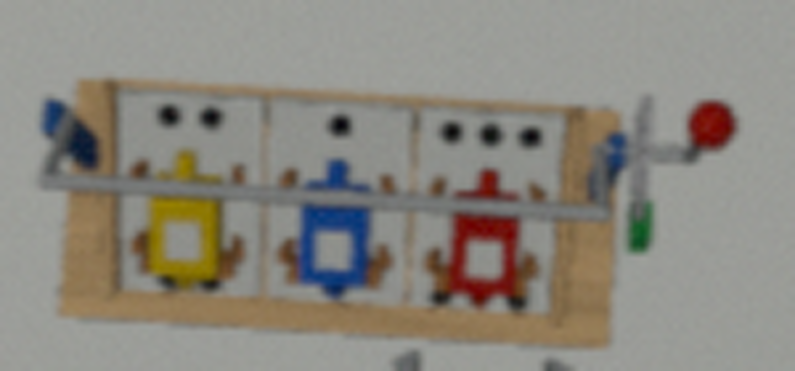

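All three are seated, with labels at crop (185,240), (333,250) and (485,258). The knob is at (712,125) and nothing blocks it. Next is the lever: I'll grip the knob from above.

```bash
python3 -c "
from h import *
relR([.48,-.06,.30],Rt(-3,0)); relR([.617,-.1525,.30],Rt(-3,0))"
```

```text
-> [ 0.2 34.5  0. ] [ -53.   -13.8 -118.4]
-> [ 0.2 34.5  0. ] [-169.7  -99.3  -38.4]
```

arm_command --targets '[0,0,0,-15,-4,-40,-0.06,0,8,0,-30,-8,-80,-0.06,0,16,0,-53,-14,-118,-0.06,0,24,0,-53,-14,-118,-0.06,0,32,0,-53,-14,-118,-0.06,0,34.5,0,-90,-40,-93,-0.06,0,34.5,0,-130,-70,-66,-0.06,0,34.5,0,-170,-99,-38,-0.06,0,34.5,0,-170,-99,-38,-0.06,0,34.5,0,-170,-99,-38,-0.06,0,34.5,0,-170,-99,-38,-0.06,0,34.5,0,-170,-99,-38,-0.06,0,34.5,0,-170,-99,-38,-0.06]'

```text
time: 25.4
tool_pos: [0.6169, -0.1516, 0.3043]
ee_rot: [3.14, 0.006, 3.092]
wrist_force: [-0.1, -0.8, -0.5]
width: 0.05
finger_force: 0.0
```

```bash
python3 -c "
from h import *
relR([.617,-.1525,.197],Rt(-3,0)); print(robot.get_obs()['width'])"
```

```text
-> [0.1 0.3 0.1] [  0.4  -1.1 107.3]
0.049951029895919694
```

arm_command --targets '[0,0,0,0,-1,40,-0.06,0,0,0,0,-1,80,-0.06,0,0,0,0,-1,100,-0.06,0,0,0,0,-1,107,-0.06,0,0,0,0,-1,107,-0.06,0,0,0,0,-1,107,0.3,0,0,0,0,-1,107,0.4,0,0,0,0,-1,107,0.6,0,0,0,0,-1,107,0.6,0,0,0,0,-1,107,0.6,0,0,0,0,-1,107,0.6]'

```text
time: 26.5
tool_pos: [0.6186, -0.1527, 0.1976]
ee_rot: [3.139, 0.007, 3.091]
wrist_force: [-0.1, 2.6, 5.3]
width: 0.0221
finger_force: 30.0
```

arm_command --targets '[0,0,0,7,0,0.3,0.6,0,0,0,13.3,0,0.8,0.6,0,0,0,19,0,1.8,0.6,0,0,0,24.3,0,3.1,0.6,0,0,0,29.5,0,5,0.6,0,0,0,34.7,0,6.9,0.6,0,0,0,34.7,0,6.9,0.6]'

```text
time: 27.2
tool_pos: [0.5825, -0.1509, 0.1898]
ee_rot: [3.139, 0.004, 3.091]
wrist_force: [-1.3, 3.1, 6.3]
width: 0.022
finger_force: 30.0
```

```bash
cat >> h.py <<'E'
def knob():
    s=snap('top',None); C=cloud(s); hsv=cv2.cvtColor(s['color'],cv2.COLOR_RGB2HSV)
    m=(cv2.inRange(hsv,(0,150,60),(8,255,255))|cv2.inRange(hsv,(172,150,60),(180,255,255))>0)&(C[...,2]>.11)&(C[...,2]<.25)&(C[...,1]<-.1)&(C[...,0]>.45)
    print('knob',m.sum(),C[m].mean(0).round(4),C[m].max(0).round(4))
    b=(C[...,2]>.08)&(C[...,2]<.22)&(abs(C[...,1]-.07)<.07)&(C[...,0]>.5)&(C[...,0]<.62)&(hsv[...,1]<60)
    print('bar',b.sum(),np.median(C[b],0).round(4))
E
python3 -c "
from h import *
knob(); o=robot.get_obs(); print(o['tool_pos'],o['wrist_force'],o['width'])"
```

```text
h.py:85: RuntimeWarning: Mean of empty slice.
  print('knob',m.sum(),C[m].mean(0).round(4),C[m].max(0).round(4))
  ret = um.true_divide(
Traceback (most recent call last):
  File "h.py", line 85, in knob
    print('knob',m.sum(),C[m].mean(0).round(4),C[m].max(0).round(4))
                                               ~~~~~~~~^^^
ValueError: zero-size array to reduction operation maximum which has no identity
```

arm_command --targets '[0,0,0,5,0,2.5,0.6,0,0,0,9.9,0,5.3,0.6,0,0,0,14.5,0,8.4,0.6,0,0,0,18.9,0,11.8,0.6,0,0,0,23,0,15.5,0.6,0,0,0,27,0,19.6,0.6,0,0,0,27,0,19.6,0.6]'

```text
time: 27.95
tool_pos: [0.5547, -0.1495, 0.1686]
ee_rot: [3.139, 0.001, 3.091]
wrist_force: [-3.4, 3.3, 2.8]
width: 0.0222
finger_force: 30.0
```

arm_command --targets '[0,0,0,3.5,0,4.3,0.6,0,0,0,6.8,0,8.8,0.6,0,0,0,9.7,0,13.5,0.6,0,0,0,12.4,0,18.4,0.6,0,0,0,14.7,0,23.5,0.6,0,0,0,16.6,0,28.8,0.6,0,0,0,18.1,0,34.1,0.6,0,0,0,19.3,0,39.6,0.6,0,0,0,19.3,0,39.6,0.6]'

```text
time: 28.85
tool_pos: [0.5369, -0.1486, 0.1279]
ee_rot: [3.139, 0.003, 3.091]
wrist_force: [0.4, 5.0, -1.5]
width: 0.0225
finger_force: 30.0
```

Run:
```python
from h import *
s=snap('scene'); cv2.imwrite('pics/lev.png',cv2.resize(s['color'][150:270,250:390,::-1],None,fx=5,fy=5,interpolation=cv2.INTER_CUBIC))
```

```text
(no output)
```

View pics/lev.png

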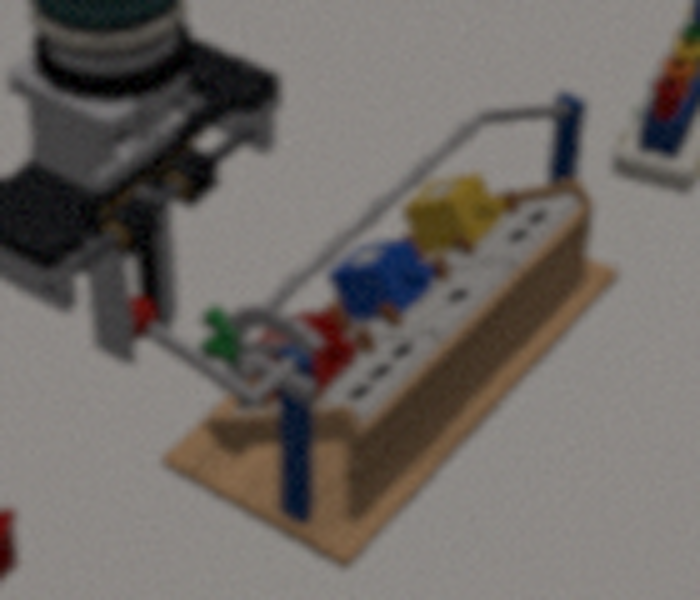

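Lever is almost down: knob at crop (143,315) in the fingers, bar over the dreidels. A final 4 mm down, then release and retreat straight up.

arm_command --targets '[0,0,0,0.3,0,2,0.6,0,0,0,0.5,0,4,0.6,0,0,0,0.5,0,4,0.6,0,0,0,0.5,0,4,0.6]'

```text
time: 29.3
tool_pos: [0.5366, -0.1486, 0.1255]
ee_rot: [3.139, 0.004, 3.091]
wrist_force: [-1.7, 5.5, 1.2]
width: 0.0224
finger_force: 30.0
```

arm_command --targets '[0,0,0,0,0,0,-0.06,0,0,0,0,0,0,-0.06,0,0,0,0,0,0,-0.06,0,0,0,0,0,0,-0.06,0,0,0,0,0,-20,-0.06,0,0,0,0,0,-60,-0.06,0,0,0,0,0,-110,-0.06,0,0,0,100,0,-150,-0.06,0,0,0,150,0,-150,-0.06,0,0,0,200,0,-150,-0.06,0,0,0,200,0,-150,-0.06,0,0,0,200,0,-150,-0.06,0,0,0,200,0,-150,-0.06]'

```text
time: 30.6
tool_pos: [0.3361, -0.1395, 0.2758]
ee_rot: [-3.142, 0.008, 3.089]
wrist_force: [-0.3, -0.4, -0.2]
width: 0.0499
finger_force: 0.0
```

Run:
```python
from h import *
knob(); o=robot.get_obs(); print(o['tool_pos'],o['wrist_force'])
seated('blue',0);seated('yellow',1);seated('red',-1)
s=snap('top'); a=cv2.resize(s['color'][160:225,230:380,::-1],(800,347),interpolation=cv2.INTER_CUBIC)
t=snap('scene'); b=cv2.resize(t['color'][170:250,270:390,::-1],(375,250),interpolation=cv2.INTER_CUBIC); c=cv2.resize(t['color'][140:340,140:440,::-1],(425,250))
cv2.imwrite('pics/fin.png',np.vstack([a,np.hstack([b,c])]))
```

```text
knob 41 [ 0.5363 -0.1479  0.1539] [ 0.544  -0.1402  0.1596]
bar 185 [0.5704 0.0696 0.1022]
[ 0.336802   -0.13950131  0.27514678] [ 0.74261438 -0.17100538 -0.7875769 ]
blue 160 along [-33.5  34.9] (ideal -39..43) end face 16.6 (23) top z 35.9 (36) slope of top -1.5 y -0.4 stem y,z [ 0.2 21.8]
yellow 207 along [-39.2  35.6] (ideal -39..43) end face 16.4 (23) top z 36.0 (36) slope of top -0.3 y -0.6 stem y,z [-0.5 23.8]
red 152 along [-35.6  35.8] (ideal -39..43) end face 17.0 (23) top z 36.2 (36) slope of top -0.9 y -0.3 stem y,z [-0.7 24.3]
```

View pics/fin.png

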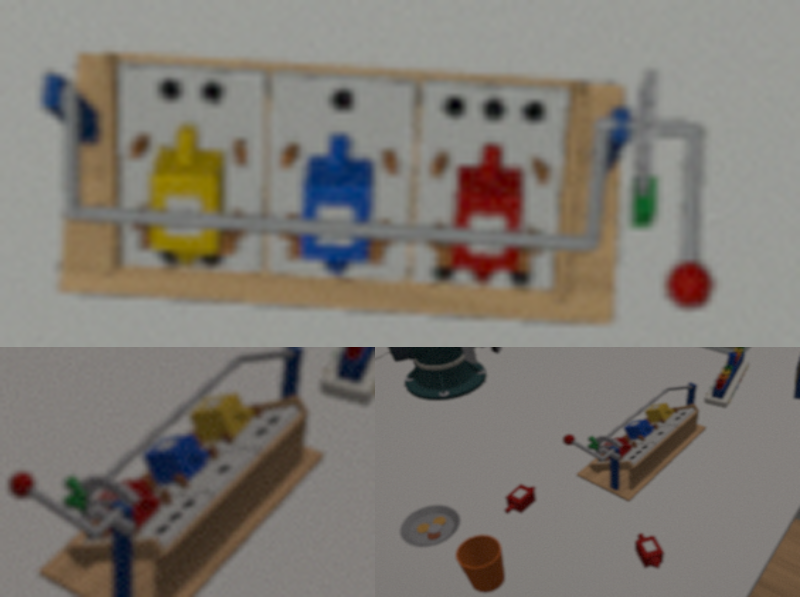

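Dreidels fine, bystanders untouched. The knob at crop (690,285) and the bar height read about 3–4° short of 1.66. I'll push the knob about 5 mm further down from above with closed fingers.

arm_command --targets '[0,0,0,-50,0,0,1,0,0,0,-100,0,0,1,0,0,0,-150,0,0,1,0,0,0,-200,0,0,1,0,0,0,-200,0,40,1,0,0,0,-200,0,80,1,0,0,0,-200,0,100,1,0,0,0,-200,0,105,1,0,0,0,-200,0,108,1,0,0,0,-200,0,108,1]'

```text
time: 31.9
tool_pos: [0.5374, -0.1492, 0.1687]
ee_rot: [3.14, 0.006, 3.091]
wrist_force: [0.8, 0.1, -0.3]
width: 0.0007
finger_force: 0.0
```

arm_command --targets '[0,0,0,0,0,2,1,0,0,0,0,0,4,1,0,0,0,0,0,4,1]'

```text
time: 32.2
tool_pos: [0.5369, -0.1492, 0.1644]
ee_rot: [3.14, 0.006, 3.091]
wrist_force: [-0.4, -0.4, -0.1]
width: 0.0003
finger_force: 0.0
```

arm_command --targets '[0,0,0,0,0,2,1,0,0,0,0,0,3,1,0,0,0,0,0,3,1]'

```text
time: 32.5
tool_pos: [0.5365, -0.149, 0.1604]
ee_rot: [3.139, 0.004, 3.091]
wrist_force: [0.8, -0.7, -0.2]
width: 0.0005
finger_force: 0.0
```

arm_command --targets '[0,0,0,0,0,1.5,1,0,0,0,0,0,3,1,0,0,0,0,0,3,1]'

```text
time: 32.8
tool_pos: [0.5365, -0.149, 0.1573]
ee_rot: [3.139, 0.004, 3.091]
wrist_force: [0.1, 0.2, 0.5]
width: 0.0001
finger_force: 0.0
```

arm_command --targets '[0,0,0,0,0,1,1,0,0,0,0,0,1,1]'

```text
time: 33.0
tool_pos: [0.5367, -0.149, 0.1565]
ee_rot: [3.139, 0.004, 3.091]
wrist_force: [-0.6, -0.7, -0.9]
width: 0.0002
finger_force: 0.0
```

arm_command --targets '[0,0,0,0,0,1,1,0,0,0,0,0,1,1]'

```text
time: 33.2
tool_pos: [0.5368, -0.149, 0.1556]
ee_rot: [3.14, 0.005, 3.091]
wrist_force: [-0.1, -0.8, 0.1]
width: 0.0004
finger_force: 0.0
```

arm_command --targets '[0,0,0,0,0,1,1,0,0,0,0,0,1,1]'

```text
time: 33.4
tool_pos: [0.5367, -0.1491, 0.1548]
ee_rot: [3.14, 0.004, 3.091]
wrist_force: [-1.1, -0.4, -0.2]
width: 0.0004
finger_force: 0.4
```

arm_command --targets '[0,0,0,0,0,1,1,0,0,0,0,0,1,1]'

```text
time: 33.6
tool_pos: [0.5365, -0.149, 0.1537]
ee_rot: [3.14, 0.004, 3.091]
wrist_force: [-0.9, 0.1, 0.9]
width: 0.0007
finger_force: 0.7
```

arm_command --targets '[0,0,0,0,0,1,1,0,0,0,0,0,1,1]'

```text
time: 33.8
tool_pos: [0.5366, -0.149, 0.1525]
ee_rot: [3.14, 0.004, 3.091]
wrist_force: [-0.6, -0.6, 1.1]
width: 0.0006
finger_force: 0.6
```

```bash
cat >> h.py <<'E'
def bar():
    d,l,n=slopeframe(); M=np.array([.5975,.028,.0525]); A=[]
    for _ in range(3):
        s=snap('top'); C=cloud(s); hsv=cv2.cvtColor(s['color'],cv2.COLOR_RGB2HSV); Q=(C-M)@np.c_[d,l,n]*1000
        b=(hsv[...,1]<60)&(Q[...,2]>47)&(Q[...,2]<75)&(abs(Q[...,0])<40)&(Q[...,1]>-100)&(Q[...,1]<110); A.append(np.r_[b.sum(),np.median(Q[b],0),np.median(C[b],0)*1000])
    print('bar n, along, lat, normal, xyz',np.mean(A,0).round(1))
E
python3 -c "
from h import *
bar()"
```

```text
bar n, along, lat, normal, xyz [210.3   4.1   5.2  56.3 568.7  34.7 100.7]
```

arm_command --targets '[0,0,0,0,0,1,1,0,0,0,0,0,1,1]'

```text
time: 34.15
tool_pos: [0.5367, -0.149, 0.1516]
ee_rot: [3.14, 0.004, 3.091]
wrist_force: [-0.4, 0.2, 1.0]
width: 0.0005
finger_force: 0.5
```

arm_command --targets '[0,0,0,0,0,1,1,0,0,0,0,0,1,1]'

```text
time: 34.35
tool_pos: [0.5367, -0.149, 0.1505]
ee_rot: [3.14, 0.004, 3.091]
wrist_force: [-0.4, -0.4, 1.3]
width: 0.0005
finger_force: 0.5
```

```bash
python3 -c "
from h import *
bar()"
```

```text
bar n, along, lat, normal, xyz [2.043e+02 4.000e+00 5.000e-01 5.480e+01 5.692e+02 3.000e+01 9.960e+01]
```

arm_command --targets '[0,0,0,0,0,0.7,1,0,0,0,0,0,1.3,1,0,0,0,0,0,1.3,1,0,0,0,0,0,-30,1,0,0,0,0,0,-80,1,0,0,0,50,0,-120,1,0,0,0,100,0,-120,1,0,0,0,150,0,-120,1,0,0,0,200,0,-120,1,0,0,0,200,0,-120,1,0,0,0,200,0,-120,1]'

```text
time: 35.6
tool_pos: [0.336, -0.1391, 0.2705]
ee_rot: [3.141, 0.008, 3.089]
wrist_force: [0.1, 0.2, -0.6]
width: 0.0005
finger_force: 0.0
```

```bash
python3 -c "
from h import *
bar(); knob(); knob(); seated('blue',0);seated('yellow',1);seated('red',-1); print(robot.get_obs()['tool_pos'])
s=snap('top'); t=snap('scene'); a=cv2.resize(s['color'][160:225,230:380,::-1],(800,347),interpolation=cv2.INTER_CUBIC); b=cv2.resize(t['color'][180:250,270:370,::-1],(357,250),interpolation=cv2.INTER_CUBIC); c=cv2.resize(s['color'][60:300,60:500,::-1],(443,250))
cv2.imwrite('pics/fin2.png',np.vstack([a,np.hstack([b,c])]))"
```

```text
bar n, along, lat, normal, xyz [209.7   3.9   3.   53.5 569.9  32.5  98.4]
knob 38 [ 0.5362 -0.1476  0.1478] [ 0.5447 -0.1388  0.1529]
bar 175 [0.5732 0.0645 0.0979]
knob 39 [ 0.5365 -0.1476  0.1472] [ 0.5448 -0.1385  0.1522]
bar 173 [0.5732 0.065  0.0977]
blue 159 along [-34.1  35.3] (ideal -39..43) end face 16.9 (23) top z 35.8 (36) slope of top -0.4 y -0.6 stem y,z [ 0.2 23.1]
yellow 209 along [-38.7  34.1] (ideal -39..43) end face 16.3 (23) top z 35.9 (36) slope of top 0.4 y -0.4 stem y,z [-0.2 21.5]
red 155 along [-36.2  35.1] (ideal -39..43) end face 17.2 (23) top z 36.3 (36) slope of top -1.5 y 0.0 stem y,z [-0.7 21.9]
[ 0.33719107 -0.13913347  0.26928778]
```

View pics/fin2.png

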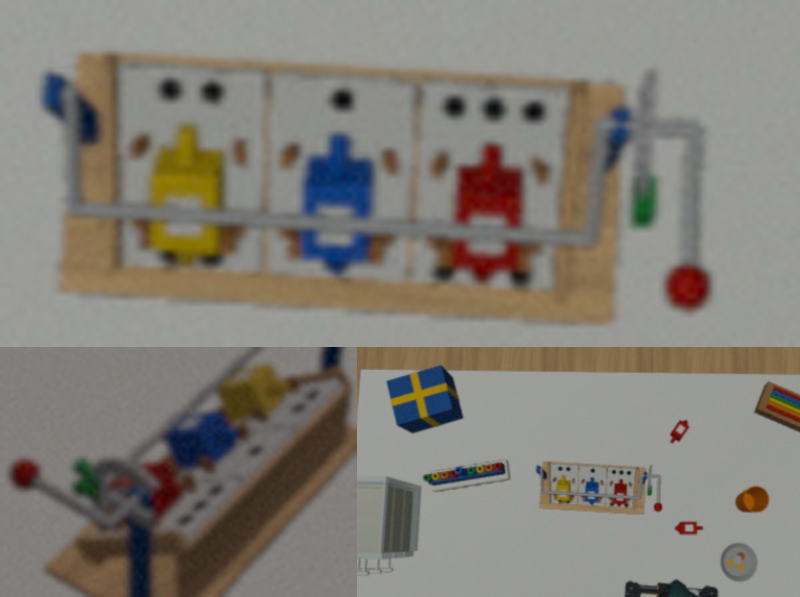

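The knob has dropped about 74 mm in all and the bar clears the dreidels by about 10 mm, so the lever is at the notch angle. The dreidels are seated and the bystanders unmoved. Handing in.

```bash
python3 -c "
from h import *
print(robot.close_job())"
```

```text
the job is handed in; nothing more can be done
None
```

The job is handed in: the blue, yellow and red dreidels are seated in pockets 1, 2 and 3, stems uphill, and the lever measures at its green-marked notch with the bar over them; the menorah, cup and coin dish were not touched, and the judge's verdict was not shown.

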